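# Index the cup carousel under the seasoning spout

## Task

Bring the open cup under the seasoning spout: pull up the red spring knob on the cup carousel, turn the carousel one station the way that brings the open cup there, and let the knob down so that its pin drops fully home in the next hole and locks. The next hole is only roughly a station away, so feel for it; turn gently, do not force the pin sideways or press down hard on it, keep both cups seated and upright and leave the other things on the counter alone.

Things in the scene. Friction and masses are not known exactly. Their poses are not given: they have to be found in the camera images.
- carousel: Fixed cup carousel, round black base of radius 172 mm. Origin: on the turning axis at counter height; z up; +x points from the axis to the dispenser: spout 100 mm out with its amber hopper (72 mm wide, top 227 mm high), steel post 28 mm thick, 215 mm high, 195 mm out. At -x lies the arc of index plates.
- start_hole (a point): Mouth of the starting hole, 140 mm from the axis, in a level arc of index plates 50 mm wide, top 30 mm above the counter. Steel to 48 deg each side, then a brass plate with the next hole, nominally 60 deg round from this one but clamped up to 6 deg off either way; no listed pose tells it, the hole is seen from above. Holes 13 mm wide, pin 10 mm. Arc ends 28 deg beyond the next hole.
- stage (a joint): Turn of the aluminium stage, rad, 0 at the start (pin in the starting hole), positive anticlockwise seen from above, limits -1.4 and 1.4. Turning friction about 0.2 N m; it stays where it is left. The plunger arm sticks out away from the cup seats (arm top 46 mm, plunger housing 25 mm wide, top 56 mm above the counter).
- seat_axis (a point): Point on the turning axis, 46 mm above the counter, the height of the seat floors (hub 44 mm wide, 52 mm high). The stage has three round cup seats 100 mm from the axis, lip 8 mm high: at the start one under the spout, empty, and one 60 deg to each side of it, holding a cup.
- plunger (a joint): Height of the spring plunger, m: 0 = down, pin fully home 12 mm deep in a hole; about 0.012 = pin riding on top of the plates (greased, friction about 0.25); 0.020 = upper stop. The spring pushes it down with about 6 N at 0 and 10 N at the top, besides its weight of 1 N.
- knob (a point): Middle of the top face of the red plunger knob: upright, round, 28 mm wide, 28 mm high, on a 14 mm neck, 140 mm from the axis; top 98 mm above the counter when the pin is home, lower edge 70 mm. Gripped and lifted it raises the pin, and then turns the stage. Left loose between the fingers, its pin rides on the plates under the spring and it can be pushed round until it drops.
- pin: The steel pin under the knob (10 mm thick, round tip), on the plunger axis; part of the plunger. Origin 30 mm above the counter when home, 68 mm below the knob's top. Pushed sideways in a hole it meets the plate after 1.5 mm; it must not be pressed on a plate, sideways or down, with more than 30 N.
- spout (a point): Mouth of the seasoning spout, 25 mm across, pointing down, fixed over the middle of the station, 127 mm above the counter.
- open_cup: The open white cup, empty (rim 77 mm, base 64 mm, height 50 mm), loose in the left or right seat of the stage. Origin: centre of its underside; z up. Its centre must come under the spout.
- lidded_cup: The finished white cup with an orange and red lid (80 mm wide, 52 mm high), loose in the other seat, rides along. Origin: centre of its underside.
- spice_jar: Amber jar with black cap, 52 mm wide, 100 mm high, on the counter; leave alone. Origin: centre of its underside.
- soup_tub: White tub with clear and orange lid, 118 mm wide, 67 mm high, on the counter; leave alone. Origin: centre of its underside.
- spoon: Spoon lying on the counter; leave alone.

How it is judged (in metres and radians):
On the way, in this order (a step that is already met when the one before it is completed fails the run):
1. the plunger is pulled up, its pin clear of the starting hole (value of joint plunger above 0.0115 m and value of joint stage between -0.15 and 0.15 rad), for 0.05 s.
2. the carousel is turned at least half a station away from the starting hole ((value of joint stage above 0.55 rad or value of joint stage below -0.55 rad)), for 0.05 s.
3. the pin is fully home in the next hole, with the open cup under the spout (value of joint plunger below 0.002 m and horizontal distance between open_cup and spout below 0.018 m), for 0.2 s.
At the end, for the whole second after the job is handed in: The carousel is locked one station on: pin home in the next hole (plunger within 2 mm of fully down), stage at rest, the open cup's centre within 18 mm of the spout seen from above, both cups upright (within 0.1 rad) on the floor of their seats, everything released (all of step 3 and (value of joint stage above 0.9 rad or value of joint stage below -0.9 rad) and velocity of joint stage between -0.05 and 0.05 rad/s and z of open_cup in the frame of carousel between 0.042 and 0.05 m and angle between each of open_cup, lidded_cup's own z axis and vertical below 0.1 rad and z of lidded_cup in the frame of carousel between 0.042 and 0.05 m); the robot touches nothing.
It fails at once if the pin is forced against the index plates with more than 30 N (contact force between pin and anything else above 30 N).
It fails at once if the carousel is spun faster than 2 rad/s (velocity of joint stage above 2 rad/s or velocity of joint stage below -2 rad/s).
It fails at once if a cup on the carousel is tipped (angle between any of open_cup, lidded_cup's own z axis and vertical above 0.5 rad).
It fails at once if the jar, the tub or the spoon is moved more than 20 mm (distance of any of spice_jar, soup_tub, spoon from where it was at the start of the episode above 0.02 m).
It also fails if it takes over 48 s, if anything falls off the work surface, if the arm or the gripper's body presses on something with over 40 N, if the wrist force passes 120 N, or if a joint passes its speed limit or range.

## Robot

A 7-joint arm with a two-finger parallel gripper is mounted at the origin on the work surface. World frame = base frame: x ahead of the robot, y to its left, z up, the work surface at z = 0. Lengths are in m, angles in degrees, forces in N, time in s.
With the tool pointing down it reaches from about 0.425 to 0.825 m from the base axis. Payload 3.6 kg.
Tool frame: the origin (TCP) lies at the very end of the fingers, on their centre line; the grasp point (between the pads) lies 19 mm behind it; z points along the fingers, y is the line along which they close (so a half turn about z gives the same grasp; the last joint's range is limited). The gripper opens to 93 mm and grips with 3 to 60 N. Pads are 15 mm wide; open, the fingers measure 128 mm over their backs; the gripper's body (75 mm by 188 mm) begins 65 mm behind the grasp point.
Start: joints at [66.033, 35.231, -0.722, 81.555, 0.464, 63.22, -2.315], TCP at [0.248, -0.601, 0.219] pointing down, gripper open.
Joint ranges: [-178.69, 178.69], [-17.37, 117.87], [-77.05, 75.6], [15.02, 138.74], [-78.02, 258.01], [0.78, 113.62], [-162.83, 162.83]. Speed limits (degrees/s): [159.86, 159.86, 180, 180, 180, 180, 180].

## Interface

Orientations are given as a 3x3 rotation matrix whose columns are the frame's x, y, z axes.
In Python, from station import arm, cams, workorder gives the robot as it stands.
- The arm moves only by the shell command python3 -m pendant 'ROWS'. ROWS is JSON, a list of rows, each a list of 7 numbers: the closure, from 0 (fully open) to 1 (shut), then the shift along the tool's x, y, z in mm, then the turn, a rotation vector about the tool's x, y, z in rad. A call has exactly 10 rows; each row shifts and turns the commanded pose from where the row before left it, along the tool's axes as they then stand; what a row does not reach is not made up. A row lasts 1/10 s, in which the tool goes at most 50 mm and 8.59 degrees, less where a joint would pass 70% of its speed; a pose out of reach is approached as far as the arm can. A call is refused whole if a number of a shift passes 50 or a number of a turn 0.15, either way. A call with a gripper value outside its range is refused whole. The fingers move at their own pace and stop on an object; the grip force is fixed at half the most. Time passes only in rows, so rows that do not move let the fingers close, or fill a call up. It gives the time, the measured TCP pose, the force, the opening and the grip force at its end, in the units of the state.
- arm.read_state(): the state, without advancing time (a new reading comes with each control period).
- cams.grab_frame(name): name is "scene" or "top" or "wrist"; returns a dict with "img" (400x640x3 uint8, red, green, blue), "fov_y" (degrees; the focal length in pixels is half the picture's height over the tangent of half this angle, whatever the lens; pixels are square), "cx", "cy" (the principal point, pixels), "cam_to_world" (4x4, takes a point from camera to world coordinates); the wrist camera has in their place "T_tool_cam" (4x4, takes a point from camera to tool coordinates, whose origin is the TCP and whose axes are the flange's). Camera axes: x right, y down, z forward; pixel columns grow to the right and rows downward; lengths in m; the calibration is good to about 2 mm. A picture is of the moment at which its call begins: read the wrist's pose just before it. There is no depth.
- workorder.finish_job(): hands the job in; it is judged then, once.
The state is a dict: "t": time; "joint_pos": joint angles; "joint_vel": joint speeds; "joint_torque": joint torques, N m; "ee_pos": TCP position; "eef_rot": TCP orientation; "ft_force": force on the tool from outside, world axes, zero at the start; "ft_torque": the same for the moment, N m; "gripper_width": opening from 0.0 (shut) to 1.0 (fully open); "grip_force": force on a finger pad.
Only numpy, scipy, OpenCV 4.12 (cv2) and the standard library are available. Lean on these libraries where they do the work, as an engineer would, in place of code of your own. Each camera call takes 0.05 s, during which the arm holds its last target. There are 200 camera calls.

## Working session

There is one attempt and no reset: what is moved stays moved. The work goes in short steps, Python scripts to look and compute and a shell command to move; the robot and the scene stay as the last step left them, time stands still between calls to the robot, and variables do not carry over. Pictures are saved under pics/ and viewed, at most 10 in all, crops included, and the job is handed in when it is done.

```bash
mkdir -p pics; cat > h.py <<'E'
import numpy as np,cv2
from station import arm,cams,workorder
def grab(n):
    s=arm.read_state(); f=cams.grab_frame(n); 
    if n=="wrist":
        T=np.eye(4);T[:3,:3]=np.array(s["eef_rot"]);T[:3,3]=s["ee_pos"];f["cam_to_world"]=T@np.array(f["T_tool_cam"])
    f["cam_to_world"]=np.array(f["cam_to_world"]);f["f"]=200/np.tan(np.radians(f["fov_y"])/2)
    return f,s
def ray(f,u,v,z):
    M=f["cam_to_world"];d=M[:3,:3]@np.array([(u-f["cx"])/f["f"],(v-f["cy"])/f["f"],1]);o=M[:3,3]
    return o+d*(z-o[2])/d[2]
def proj(f,p):
    q=np.linalg.inv(f["cam_to_world"])@np.r_[p,1];return q[0]/q[2]*f["f"]+f["cx"],q[1]/q[2]*f["f"]+f["cy"]
E
python3 - <<'E'
from h import *
for n in ["top","scene"]:
    f,s=grab(n);np.save(n+".npy",f,allow_pickle=True)
    cv2.imwrite(f"pics/{n}1.png",f["img"][:,:,::-1]);print(n,f["cam_to_world"].round(3),f["f"],f["cx"],f["cy"])
print(s)
E
```

```text
top [[ 0.018 -0.983  0.184  0.275]
 [-1.    -0.021 -0.014  0.02 ]
 [ 0.018 -0.184 -0.983  1.255]
 [ 0.     0.     0.     1.   ]] 378.1093828909269 310.67572476486833 196.35128791733987
scene [[-0.585  0.557 -0.59   1.238]
 [ 0.811  0.382 -0.443  0.552]
 [-0.021 -0.738 -0.675  0.944]
 [ 0.     0.     0.     1.   ]] 421.3585149401118 316.25531701931175 204.56132008064247
{'t': 0.05, 'joint_pos': array([66.03293911, 35.28810713, -0.72209327, 81.63896903,  0.46524323,
       63.21957477, -2.31510989]), 'joint_vel': array([ 0.08283231, -0.07973716,  0.03839962, -0.08549035,  0.11699515,
       -0.0295721 , -0.01142949]), 'joint_torque': array([ 7.78604262e-04, -4.60481036e+01,  2.09788168e-01, -1.66452312e+01,
       -6.13881508e-02,  1.67313160e-02,  1.05531544e-04]), 'ee_pos': array([ 0.24790624, -0.60002674,  0.21750777]), 'eef_rot': array([[ 9.24199445e-01,  3.81908833e-01, -1.01410821e-03],
       [ 3.81910175e-01, -9.24196598e-01,  2.29487660e-03],
       [-6.08017192e-05, -2.50822192e-03, -9.99996853e-01]]), 'ft_force': array([-0.30991639,  0.62711276,  0.52128574]), 'ft_torque': array([ 0.00242971, -0.03063363, -0.02939065]), 'grip_force': 0.0, 'gripper_width': 0.9971695792247193}
```

View pics/top1.png

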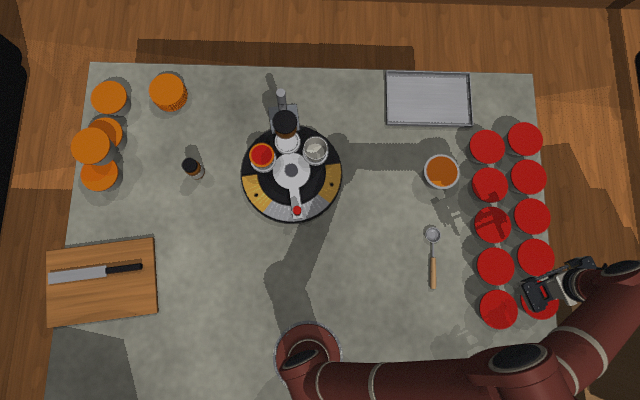

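View pics/scene1.png

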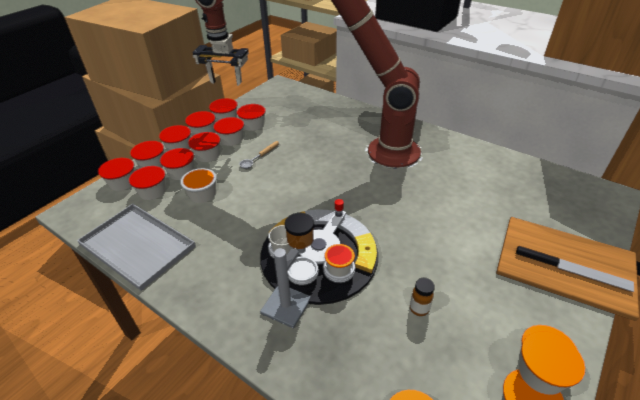

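Top view: the open cup is at (316,151), on the -y side, the lidded cup at (262,157), the knob at (297,210), and the brass holes near (332,185) and (256,195). The stage must therefore turn anticlockwise (+), taking the knob to the right-hand hole.

```bash
python3 - <<'E'
from h import *
f=np.load("top.npy",allow_pickle=True).item();g=np.load("scene.npy",allow_pickle=True).item()
def blobs(f,lo,hi,box,mn=8):
    x0,y0,x1,y1=box;h=cv2.cvtColor(f["img"],cv2.COLOR_RGB2HSV)[y0:y1,x0:x1]
    m=cv2.inRange(h,lo,hi);n,l,st,c=cv2.connectedComponentsWithStats(m)
    return [(c[i]+[x0,y0],st[i]) for i in range(1,n) if st[i][4]>=mn]
red=[]
for F,box in((f,(285,200,310,222)),(g,(325,195,352,215))):
    b=[x for lo,hi in(((0,150,80),(8,255,255)),((172,150,80),(180,255,255))) for x in blobs(F,lo,hi,box)]
    print("red",b);red.append(max(b,key=lambda x:x[1][4])[0])
k=ray(f,*red[0],.09);print("knob top@.09",k, "scene@.09",ray(g,*red[1],.085))
# base disc outline (black) on top
im=f["img"]
hs=cv2.cvtColor(im,cv2.COLOR_RGB2HSV)
m=cv2.inRange(hs,(18,90,90),(35,255,255));n,l,st,c=cv2.connectedComponentsWithStats(m)
for i in range(1,n):
    if st[i][4]>60 and 230<c[i][0]<350: 
        print("brass",c[i],st[i])
        x,y,w,hh=st[i][:4];sub=(l[y:y+hh,x:x+w]==i).astype(np.uint8)
        cn,hi=cv2.findContours(sub,cv2.RETR_CCOMP,cv2.CHAIN_APPROX_NONE)
        for q,hh_ in zip(cn,hi[0]):
            if hh_[3]>=0: p=q[:,0].mean(0)+[x,y];print(" hole",p,len(q),ray(f,*p,.03))
m=cv2.inRange(hs,(0,0,0),(180,255,60));
dk=np.zeros_like(m);dk[120:226,236:346]=m[120:226,236:346]
print("dark edges L/R rows",[(r,np.where(dk[r])[0][[0,-1]]) for r in (165,172,178)])
print("hub",ray(f,291,170.5,.052),"cup",ray(f,316,151,.096),"lid",ray(f,262,155,.098))
cv2.imwrite("pics/c.png",cv2.resize(im[105:230,230:355,::-1],(600,600),interpolation=cv2.INTER_CUBIC))
E
```

```text
red [(array([296.5862069 , 209.89655172]), array([ 8,  6,  8,  9, 58], dtype=int32))]
red [(array([338.6       , 204.23333333]), array([10,  4,  9, 12, 90], dtype=int32))]
knob top@.09 [0.44921602 0.04617899 0.09      ] scene@.09 [0.44736685 0.042278   0.085     ]
brass [330.70754717 181.89622642] [318 164  23  39 530]
 hole [331.23076923 184.30769231] 13 [ 0.54634856 -0.06523494  0.03      ]
brass [255.43057996 192.04217926] [242 175  30  37 569]
 hole [255.72727273 194.81818182] 11 [0.50553353 0.18305702 0.03      ]
dark edges L/R rows [(165, array([242, 341])), (172, array([241, 341])), (178, array([241, 341]))]
hub [0.58487047 0.06853831 0.052     ] cup [ 0.63940606 -0.01114357  0.096     ] lid [0.62155397 0.15990204 0.098     ]
```

View pics/c.png

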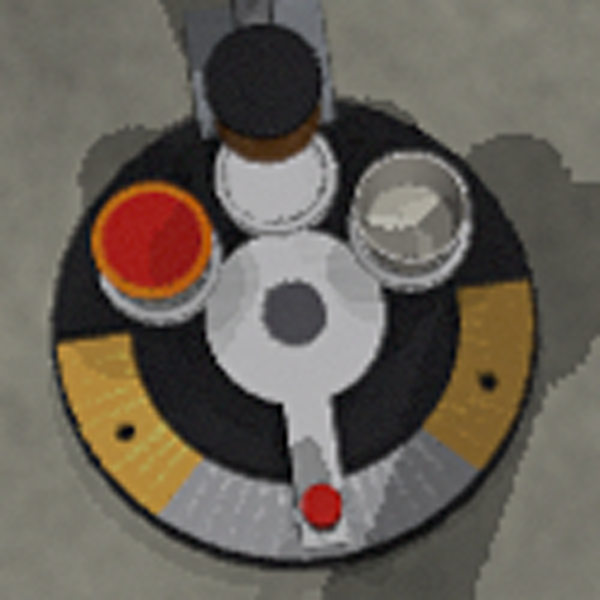

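```bash
python3 -m pendant '[[0,0,0,0,0,0,0.116],[0,0,0,0,0,0,0.116],[0,31,-33,0,0,0,0],[0,31,-33,0,0,0,0],[0,31,-33,0,0,0,0],[0,31,-33,0,0,0,0],[0,31,-33,0,0,0,0],[0,31,-33,0,0,0,0],[0,31,-33,0,0,0,0],[0,31,-33,0,0,0,0]]'; python3 -m pendant '[[0,7,-43,0,0,0,0],[0,7,-43,0,0,0,0],[0,7,-43,0,0,0,0],[0,7,-43,0,0,0,0],[0,7,-43,0,0,0,0],[0,7,-43,0,0,0,0],[0,7,-35,0,0,0,0],[0,0,0,0,0,0,0],[0,0,0,0,0,0,0],[0,0,0,0,0,0,0]]'
python3 - <<'E'
from h import *
f,s=grab("wrist");np.save("w1.npy",f,allow_pickle=True);cv2.imwrite("pics/w1.png",f["img"][:,:,::-1])
print(s["ee_pos"],np.array(s["eef_rot"]).round(3),f["cam_to_world"].round(3),f["f"])
for p in ((.449,.046,.098),(.546,-.065,.03),(.585,.068,.052)):print(proj(f,p))
E
```

```text
t: 1.1
ee_pos: [0.4516, -0.2988, 0.2184]
eef_rot: [[0.987, 0.159, -0.001], [0.159, -0.987, 0.0], [-0.001, -0.0, -1.0]]
ft_force: [0.1, 0.0, 0.0]
gripper_width: 0.999
grip_force: 0.0
t: 2.1
ee_pos: [0.4526, -0.005, 0.2185]
eef_rot: [[0.988, 0.157, -0.001], [0.157, -0.988, -0.001], [-0.001, 0.001, -1.0]]
ft_force: [0.3, -0.4, -0.4]
gripper_width: 0.997
grip_force: 0.0
[ 0.45258691 -0.00500721  0.21848887] [[ 0.988  0.157 -0.001]
 [ 0.157 -0.988 -0.001]
 [-0.001  0.001 -1.   ]] [[ 0.156 -0.949 -0.275  0.529]
 [-0.988 -0.149 -0.044  0.007]
 [ 0.001  0.278 -0.96   0.386]
 [ 0.     0.     0.     1.   ]] 332.78677513986605
(np.float64(264.88650352548893), np.float64(186.9919312918775))
(np.float64(394.1184608328917), np.float64(96.1291019488808))
(np.float64(265.3438186757919), np.float64(27.641075873056593))
```

View pics/w1.png

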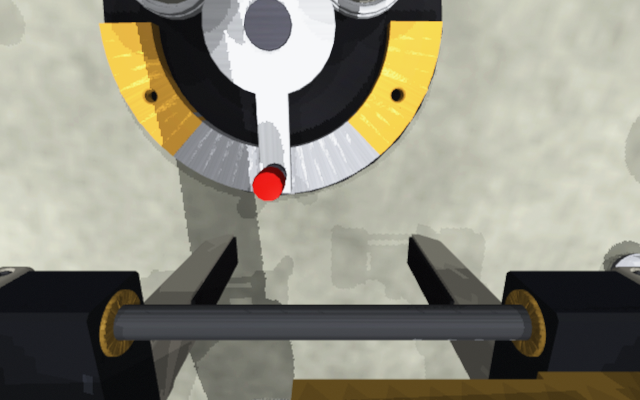

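Wrist view: knob top at about (267,185), next hole at about (398,95), hub at about (268,25), left hole at (151,96). I'll measure these.

```bash
python3 - <<'E'
from h import *
f=np.load("w1.npy",allow_pickle=True).item();im=f["img"]
h=cv2.cvtColor(im,cv2.COLOR_RGB2HSV)
m=cv2.inRange(h,(0,200,215),(6,255,255));m[:165]=0;m[205:]=0
cn=max(cv2.findContours(m,0,cv2.CHAIN_APPROX_NONE)[0],key=cv2.contourArea);(u,v),r=cv2.minEnclosingCircle(cn)
k=ray(f,u,v,.098);print("knob",u,v,r,"px; dia mm",2000*r*(.386-.098)/.96/f["f"],k)
P=[k[:2]]
for (a,b) in((397,96),(151,96)):
    g=cv2.cvtColor(im,cv2.COLOR_RGB2GRAY)[b-12:b+13,a-12:a+13]
    n,l,st,c=cv2.connectedComponentsWithStats((g<90).astype(np.uint8));i=l[12,12];print(st[i],c[i]+[a-12,b-12])
    x,y,w,hh=st[i][:4];q=ray(f,a-12+x+(w-1)/2,b-12+y+(hh-1)/2,.03);print("hole",q);P.append(q[:2])
P=np.array(P)
from scipy.optimize import least_squares
s=least_squares(lambda c:np.linalg.norm(P-c,axis=1)-.14,[.585,.068]);c=s.x
d=P-c;A=np.degrees(np.arctan2(d[:,1],d[:,0]));print("axis",c,s.fun*1e3,"ang",A,(A-A[0]+180)%360-180,"hub",ray(f,268,25,.052))
E
```

```text
knob 267.18182373046875 186.77272033691406 14.450425148010254 px; dia mm 26.053484502688413 [0.44951908 0.04399992 0.098     ]
[  6   5  13  12 115] [396.89565217  94.54782609]
hole [ 0.54801578 -0.06756563  0.03      ]
[  6   7  13  11 109] [150.91743119  96.11926606]
hole [0.50740389 0.18055052 0.03      ]
axis [0.58794871 0.0663527 ] [ 0.22271128 -0.25466851 -0.25520106] ang [-170.82739662 -106.60398405  125.19568371] [  0.          64.22341257 -63.97691966] hub [0.58753893 0.06585526 0.052     ]
```

```bash
python3 -m pendant '[[0,4.5,-49,0,0,0,0],[0,0,0,30,0,0,0],[0,0,0,30,0,0,0],[0,0,0,30,0,0,0],[0,0,0,25,0,0,0],[0,0,0,15,0,0,0],[0,0,0,12,0,0,0],[0,0,0,10,0,0,0],[0.5,0,0,0,0,0,0],[0.5,0,0,0,0,0,0]]'; python3 - <<'E'
from h import *
f,s=grab("wrist");cv2.imwrite("pics/w2.png",f["img"][:,:,::-1]);print(s["ee_pos"],s["ft_force"],s["gripper_width"])
im=f["img"];h=cv2.cvtColor(im,cv2.COLOR_RGB2HSV);m=cv2.inRange(h,(0,180,150),(6,255,255))
cn=max(cv2.findContours(m,0,cv2.CHAIN_APPROX_NONE)[0],key=cv2.contourArea);print(cv2.boundingRect(cn));(u,v),r=cv2.minEnclosingCircle(cn);print(ray(f,u,v,.098),u,v)
T=f["cam_to_world"];p=s["ee_pos"]-np.array(s["eef_rot"])[:,2]*.03;print("tool axis at z",p,proj(f,p))
E
```

```text
t: 3.15
ee_pos: [0.4497, 0.045, 0.0668]
eef_rot: [[0.987, 0.158, 0.0], [0.158, -0.987, -0.0], [0.0, 0.0, -1.0]]
ft_force: [-0.6, 0.5, -0.6]
gripper_width: 0.873
grip_force: 0.0
[0.44973792 0.04498414 0.06683994] [-0.59650326  0.46499889 -0.56268161] 0.8727418754707822
(295, 252, 59, 51)
[0.45072355 0.04425787 0.098     ] 324.0 276.19232177734375
tool axis at z [0.44972868 0.04498883 0.09683994] (np.float64(322.0802991657908), np.float64(276.6115388259344))
```

View pics/w2.png

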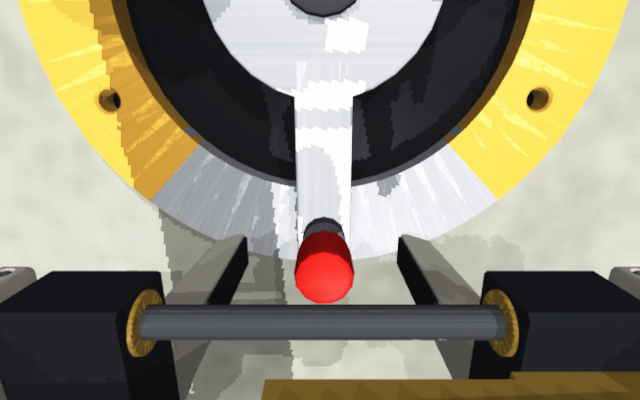

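The knob (324,276) sits centred between the fingertips, about 0.7 mm off in tool y. I'll nudge over and close.

```bash
python3 -m pendant '[[0.6,0,0.7,0,0,0,0],[0.6,0,0,0,0,0,0],[0.6,0,0,0,0,0,0],[0.65,0,0,0,0,0,0],[0.65,0,0,0,0,0,0],[0.7,0,0,0,0,0,0],[0.75,0,0,0,0,0,0],[0.8,0,0,0,0,0,0],[0.9,0,0,0,0,0,0],[1,0,0,0,0,0,0]]'
```

```text
t: 4.2
ee_pos: [0.4495, 0.0447, 0.0667]
eef_rot: [[0.987, 0.159, -0.0], [0.159, -0.987, -0.0], [-0.0, 0.0, -1.0]]
ft_force: [0.1, -0.2, 1.3]
gripper_width: 0.297
grip_force: 30.0
```

```bash
python3 -m pendant '[[1,0,0,-1,0,0,0],[1,0,0,-2,0,0,0],[1,0,0,-2,0,0,0],[1,0,0,-2,0,0,0],[1,0,0,-2,0,0,0],[1,0,0,-2,0,0,0],[1,0,0,-2,0,0,0],[1,0,0,-2,0,0,0],[1,0,0,-1,0,0,0],[1,0,0,0,0,0,0]]'
```

```text
t: 5.2
ee_pos: [0.4494, 0.0448, 0.0827]
eef_rot: [[0.987, 0.159, -0.0], [0.159, -0.987, -0.0], [-0.0, 0.0, -1.0]]
ft_force: [2.3, -1.6, -10.2]
gripper_width: 0.295
grip_force: 30.0
```

```bash
python3 -m pendant '[[1,0.03,2.8,0,0,0,-0.02],[1,0.11,5.6,0,0,0,-0.04],[1,0.25,8.4,0,0,0,-0.06],[1,0.25,8.4,0,0,0,-0.06],[1,0.25,8.4,0,0,0,-0.06],[1,0.25,8.4,0,0,0,-0.06],[1,0.25,8.4,0,0,0,-0.06],[1,0.25,8.4,0,0,0,-0.06],[1,0.25,8.4,0,0,0,-0.06],[1,0.25,8.4,0,0,0,-0.06]]'; python3 -c "
from h import *
s=arm.read_state();d=s['ee_pos'][:2]-np.array([.58795,.06635]);R=np.array(s['eef_rot']);print(np.hypot(*d),np.degrees(np.arctan2(d[1],d[0]))+170.83,np.degrees(np.arctan2(R[1,1],R[0,1]))+80.83)"
```

```text
t: 6.2
ee_pos: [0.4801, -0.0228, 0.0824]
eef_rot: [[0.763, 0.646, -0.001], [0.646, -0.763, 0.001], [-0.0, -0.002, -1.0]]
ft_force: [0.9, 1.0, -10.5]
gripper_width: 0.298
grip_force: 30.0
0.13995037935205681 30.419169650271215 31.076926407835067
```

```bash
python3 -m pendant '[[1,0.25,8.4,0,0,0,-0.06],[1,0.25,8.4,0,0,0,-0.06],[1,0.25,8.4,0,0,0,-0.06],[1,0.25,8.4,0,0,0,-0.06],[1,0.25,8.4,0,0,0,-0.06],[1,0.25,8.4,0,0,0,-0.06],[1,0.25,8.4,0,0,0,-0.06],[1,0.25,8.4,0,0,0,-0.06],[1,0.11,5.6,0,0,0,-0.04],[1,0.03,2.8,0,0,0,-0.02]]'; python3 -c "
from h import *
f,s=grab('wrist');d=s['ee_pos'][:2]-np.array([.58795,.06635]);R=np.array(s['eef_rot']);print(np.hypot(*d),np.degrees(np.arctan2(d[1],d[0]))+170.83,np.degrees(np.arctan2(R[1,1],R[0,1]))+80.83)
cv2.imwrite('pics/w3.png',f['img'][:,:,::-1])
print('hole predicted px',proj(f,(.548,-.0676,.03)))"
```

```text
t: 7.2
ee_pos: [0.5412, -0.0654, 0.0818]
eef_rot: [[0.324, 0.946, -0.003], [0.946, -0.324, 0.001], [-0.0, -0.003, -1.0]]
ft_force: [0.0, 1.1, -9.7]
gripper_width: 0.3
grip_force: 30.0
0.13975565101932905 61.28500419043252 61.90088312892325
hole predicted px (np.float64(332.4121915358321), np.float64(217.00652062884103))
```

View pics/w3.png

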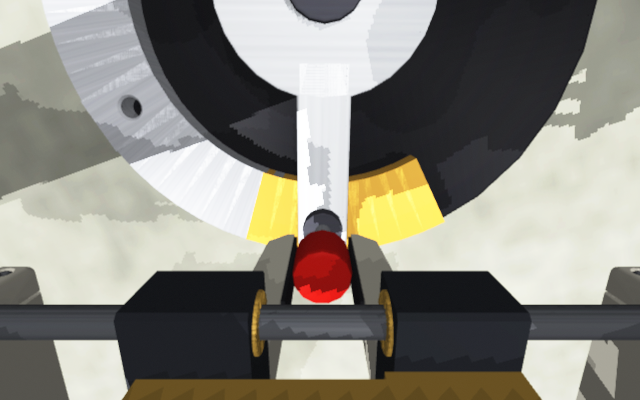

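The start hole shows at (131,106) and the pin is over the brass, about 3° short. I'll lower it to the plate and loosen.

```bash
python3 -m pendant '[[1,0,0,0.5,0,0,0],[1,0,0,0.5,0,0,0],[1,0,0,0.5,0,0,0],[1,0,0,0.5,0,0,0],[1,0,0,0.5,0,0,0],[1,0,0,0.2,0,0,0],[1,0,0,0,0,0,0],[1,0,0,0,0,0,0],[1,0,0,0,0,0,0],[1,0,0,0,0,0,0]]'
```

```text
t: 8.25
ee_pos: [0.5418, -0.0655, 0.0799]
eef_rot: [[0.325, 0.946, -0.001], [0.946, -0.325, -0.0], [-0.001, -0.001, -1.0]]
ft_force: [-0.7, -0.6, -9.2]
gripper_width: 0.294
grip_force: 30.0
```

```bash
python3 -m pendant '[[1,0,0,0.2,0,0,0],[1,0,0,0.2,0,0,0],[1,0,0,0.2,0,0,0],[1,0,0,0.2,0,0,0],[1,0,0,0.2,0,0,0],[1,0,0,0,0,0,0],[1,0,0,0,0,0,0],[1,0,0,0,0,0,0],[1,0,0,0,0,0,0],[1,0,0,0,0,0,0]]'
```

```text
t: 9.25
ee_pos: [0.5421, -0.0656, 0.0789]
eef_rot: [[0.325, 0.946, -0.0], [0.946, -0.325, -0.0], [-0.0, -0.0, -1.0]]
ft_force: [-1.6, -1.4, -9.3]
gripper_width: 0.298
grip_force: 30.0
```

Still carrying about 9 N, so the pin is just above the plate. Loosen.

```bash
python3 -m pendant '[[1,0,0,0.2,0,0,0],[0.65,0,0,0,0,0,0],[0.65,0,0,0,0,0,0],[0.65,0,0,0,0,0,0],[0.65,0,0,0,0,0,0],[0.65,0,0,0,0,0,0],[0.65,0,0,0,0,0,0],[0.65,0,0,0,0,0,0],[0.65,0,0,0,0,0,0],[0.65,0,0,0,0,0,0]]'
python3 -c "
from h import *
s=arm.read_state();d=s['ee_pos'][:2]-np.array([.58795,.06635]);print(np.hypot(*d),np.degrees(np.arctan2(d[1],d[0]))+170.83)"
```

```text
t: 10.25
ee_pos: [0.5423, -0.0653, 0.0787]
eef_rot: [[0.325, 0.946, -0.0], [0.946, -0.325, 0.0], [0.0, -0.0, -1.0]]
ft_force: [-0.7, -0.9, 1.3]
gripper_width: 0.351
grip_force: 0.0
0.13935440044620906 61.701734154192806
```

```bash
python3 -m pendant '[[0.65,0,0.7,0,0,0,0],[0.65,0,0.7,0,0,0,-0.01],[0.65,0,0.7,0,0,0,-0.01],[0.65,0,0.7,0,0,0,-0.01],[0.65,0,0.6,0,0,0,-0.01],[0.65,0,0.6,0,0,0,0],[0.65,0,0.5,0,0,0,0],[0.65,0,0.5,0,0,0,0],[0.65,0,0,0,0,0,0],[0.65,0,0,0,0,0,0]]'
python3 -c "
from h import *
f,s=grab('wrist');d=s['ee_pos'][:2]-np.array([.58795,.06635]);print(np.hypot(*d),np.degrees(np.arctan2(d[1],d[0]))+170.83,np.array(s['eef_rot']).T@s['ft_force'])
h=cv2.cvtColor(f['img'],cv2.COLOR_RGB2HSV);m=cv2.inRange(h,(0,180,60),(6,255,255))
cn=max(cv2.findContours(m,0,cv2.CHAIN_APPROX_NONE)[0],key=cv2.contourArea);print(cv2.boundingRect(cn))"
```

```text
t: 11.25
ee_pos: [0.5485, -0.0676, 0.0791]
eef_rot: [[0.287, 0.958, 0.003], [0.958, -0.287, -0.001], [0.0, 0.003, -1.0]]
ft_force: [1.3, 0.4, 0.3]
gripper_width: 0.349
grip_force: 0.0
0.13966476857905333 64.44293544088227 [ 0.76483259  1.10873068 -0.32804243]
(290, 223, 55, 66)
```

```bash
python3 -c "
from h import *
f,s=grab('wrist');g,_=grab('scene');print(s['ee_pos'],s['ft_force'])
a=f['img'][150:330,200:440];b=g['img'][190:270,270:390]
im=np.hstack([cv2.resize(a,(400,300)),cv2.resize(b,(400,300))]);cv2.imwrite('pics/w4.png',im[:,:,::-1])
for z in (.098,.110):
  print(z,[proj(f,np.r_[s['ee_pos'][:2],z-t]) for t in(0,.028)])"
```

```text
[ 0.54840604 -0.0675545   0.07906349] [-1.08194814  0.02175575  0.46116406]
0.098 [(np.float64(321.91701970052884), np.float64(264.8646097810848)), (np.float64(321.80717457883986), np.float64(241.91015328735787))]
0.11 [(np.float64(321.9759483743736), np.float64(277.17899988965274)), (np.float64(321.85022050762893), np.float64(250.90550860611378))]
```

View pics/w4.png

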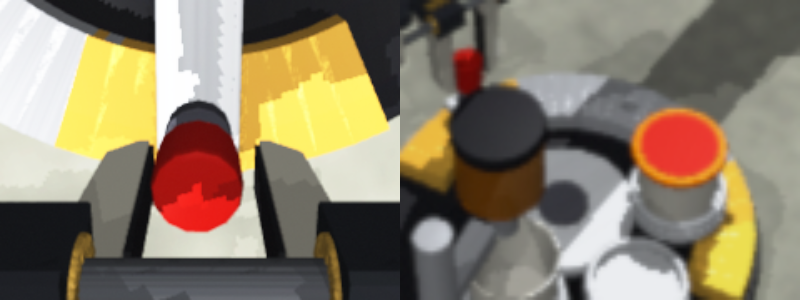

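The knob top is centred at about v=264, which matches the home height (predicted 265, against 277 if riding), so the pin has dropped. I'll centre, open and withdraw upwards.

```bash
python3 -m pendant '[[0.65,0,-1,0,0,0,0],[0.65,0,-1,0,0,0,0],[0.4,0,0,0,0,0,0],[0.2,0,0,0,0,0,0],[0.1,0,0,0,0,0,0],[0.1,0,0,0,0,0,0],[0.1,0,0,-10,0,0,0],[0.1,0,0,-30,0,0,0],[0.1,0,0,-40,0,0,0],[0.1,0,0,-30,0,0,0]]'
python3 -m pendant '[[0,-30,0,0,0,0,0],[0,-30,0,0,0,0,0],[0,-30,0,0,0,0,0],[0,0,0,0,0,0,0],[0,0,0,0,0,0,0],[0,0,0,0,0,0,0],[0,0,0,0,0,0,0],[0,0,0,0,0,0,0],[0,0,0,0,0,0,0],[0,0,0,0,0,0,0]]'
python3 - <<'E'
from h import *
f,s=grab('wrist');g,_=grab('scene');t,_=grab('top');print(s['ee_pos'],s['ft_force'])
cv2.imwrite('pics/w5.png',f['img'][:,:,::-1])
pts=[]
for F,(u0,v0,u1,v1) in((f,(0,0,640,270)),(g,(240,180,350,260))):
    h=cv2.cvtColor(F['img'],cv2.COLOR_RGB2HSV);m=cv2.inRange(h,(0,200,60),(6,255,255));k=np.zeros_like(m);k[v0:v1,u0:u1]=m[v0:v1,u0:u1]
    for c in cv2.findContours(k,0,cv2.CHAIN_APPROX_NONE)[0]:
        if cv2.contourArea(c)>25:
            print(F is f,cv2.boundingRect(c),cv2.minEnclosingCircle(c))
for z in(.098,.110):
    print(z,"wrist",proj(f,(.548,-.0676,z)),"scene top/mid",proj(g,(.548,-.0676,z)),proj(g,(.548,-.0676,z-.014)))
cv2.imwrite('pics/s5.png',np.hstack([cv2.resize(g['img'][180:300,240:400],(400,300)),cv2.resize(t['img'][105:230,230:355],(300,300))])[:,:,::-1])
E
```

```text
t: 12.4
ee_pos: [0.5458, -0.066, 0.1916]
eef_rot: [[0.287, 0.958, 0.002], [0.958, -0.287, 0.0], [0.001, 0.002, -1.0]]
ft_force: [0.5, -0.0, 0.0]
gripper_width: 0.9
grip_force: 0.0
t: 13.4
ee_pos: [0.5194, -0.1521, 0.1887]
eef_rot: [[0.286, 0.958, -0.0], [0.958, -0.286, 0.0], [0.0, -0.0, -1.0]]
ft_force: [0.1, -0.3, -0.0]
gripper_width: 1.001
grip_force: 0.0
[ 0.5194131 -0.1521118  0.1887452] [ 0.08216017 -0.30859107 -0.01425652]
True (306, 66, 37, 38) ((324.0, 84.66216278076172), 18.769123077392578)
False (343, 221, 7, 15) ((348.5, 228.0), 7.017934322357178)
False (286, 204, 8, 11) ((289.5, 208.6999969482422), 5.323630332946777)
0.098 wrist (np.float64(326.1391957293727), np.float64(84.96702990304016)) scene top/mid (np.float64(289.08358642050666), np.float64(205.73757154615876)) (np.float64(289.3870184096653), np.float64(209.17699141917913))
0.11 wrist (np.float64(326.33736646949427), np.float64(84.13612949557654)) scene top/mid (np.float64(288.81983484260945), np.float64(202.74793152476343)) (np.float64(289.1272138002797), np.float64(206.23209052359203))
```

View pics/w5.png

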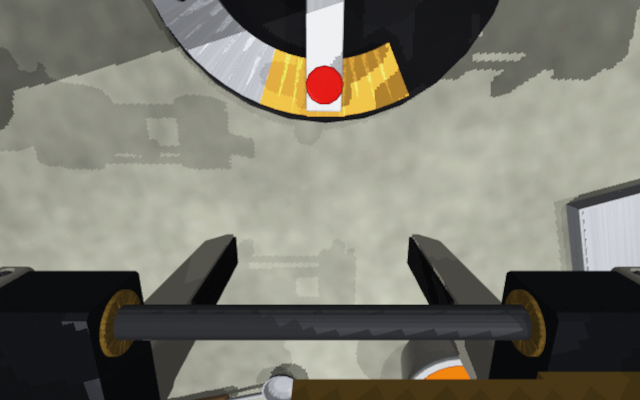

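View pics/s5.png

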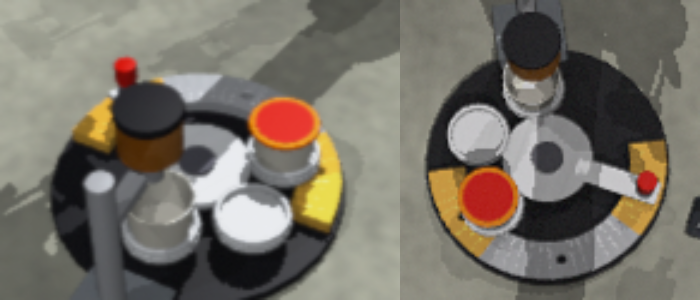

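The scene view puts the middle of the knob at v=208.7, against 209.2 predicted for home and 206.2 for riding. The wrist view has the knob at the hole (324,85). The open cup is under the spout, both cups are seated, and the gripper is clear.

```bash
python3 -c "
from station import workorder
print(workorder.finish_job())"
```

```text
the job is handed in; nothing more can be done
None
```

I turned the carousel one station anticlockwise and handed the job in at about 13.5 s of robot time: the pin looks home in the next hole, the open cup is under the spout with both cups upright, and the gripper is clear; no verdict came back.

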